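# Straighten the row on a ripening plank

### The arm

A 6-joint arm with a two-finger parallel gripper is mounted at the origin on the work surface. World frame = base frame: x ahead of the robot, y to its left, z up, the work surface at z = 0. Lengths are in mm, angles in rad, forces in N, time in s.
With the tool pointing down it reaches from about 425 to 1125 mm from the base axis. Payload 14.9 kg.
Tool frame: the origin (TCP) lies midway between the tips of the shut fingers; the grasp point (between the pads) lies 19 mm behind it; z points along the fingers, y is the line along which they close (so a half turn about z gives the same grasp; the last joint's range is limited). The gripper opens to 91 mm and grips with 3 to 60 N. Pads are 32 mm wide; open, the fingers measure 118 mm over their backs; the gripper's body (76 mm by 178 mm) begins 60 mm behind the grasp point.
Start: joints at [1.09, 0.379, 1.734, -0, 1.028, -0.033], TCP at [303.097, 630.991, 213.932] pointing down, gripper open.
Joint ranges: [-2.77, 2.77], [-0.74, 2.19], [0, 2.66], [-1.06, 4.2], [0.31, 2.87], [-3.08, 3.08]. Speed limits (rad/s): [1.89, 1.89, 2.39, 3.14, 3.14, 3.14].

### API

Orientations are given as a rotation vector (axis times angle).
In Python, from station import * gives the robot as it stands. The module is installed in compiled form; this text tells all that it offers.
- The arm moves only by the tool carry_out, never from a script. Its argument "targets" is a list of rows, each a list of 7 numbers: the gripper's target within -1 to 1 (shut at 1, half-way at 0, fully open at -1), then the shift along the world's x, y, z in cm, then the turn, a rotation vector about the world's x, y, z in rad. In form: [[hand, dx, dy, dz, wx, wy, wz], ...]. A call has 1 to 20 rows; each row shifts and turns the commanded pose from where the row before left it; what a row does not reach is not made up. A row lasts 1/8 s, in which the tool goes at most 62.5 mm and 10.7 degrees, less where a joint would pass 70% of its speed; a pose out of reach is approached as far as the arm can. A call with a gripper value outside its range is refused whole. The fingers move at their own pace and stop on an object; "grip_force" is the grip in N (left out, the last holds). Time passes only in rows, so rows that do not move let the fingers close. It gives the time, the measured TCP pose, the force, the opening and the grip force at its end, in the units of the state.
- observe(): the state, without advancing time (a new reading comes with each control period).
- camera(name): name is "side" or "top"; returns (picture, depth): 480x640x3 uint8, red, green, blue; 480x640 float32, mm along the optical axis (not along the pixel's ray), 0 where there is no reading.
- camera_params(name): a dict with "vertical_fov" (degrees; the focal length in pixels is half the picture's height over the tangent of half this angle, whatever the lens; pixels are square), "cx", "cy" (the principal point, pixels), "origin" and "attitude" of the camera in the world. Camera axes: x right, y down, z forward; pixel columns grow to the right and rows downward; lengths in mm; the calibration is good to about 2 mm. A picture is of the moment at which its call begins. camera_params takes no time and is no camera call.
- close_job(): hands the job in; it is judged then, once.
The state is a dict: "time": time; "joint_positions": joint angles; "dq": joint speeds; "joint_efforts": joint torques, N m; "tcp_pos": TCP position; "orientation": TCP orientation; "force": force on the tool from outside, world axes, zero at the start; "wrist_torque": the same for the moment, N m; "width": opening from 0.0 (shut) to 1.0 (fully open); "grip_force": force on a finger pad.
Only numpy, scipy, OpenCV 4.12 (cv2) and the standard library are available. Lean on these libraries where they do the work, as an engineer would, in place of code of your own. Each camera call takes 0.05 s, during which the arm holds its last target. There are 200 camera calls.

### The job

On the ripening plank two of the four cheese wheels have been knocked out of the row and overhang its edges, one on the robot's side and one on the far side. With the fingers, gently push each of the two back across the wood onto the round damp mark it left there, so that all four stand in one straight row and none overhangs. Only push the wheels, never grip, lift or tip them; leave the other two wheels and the things lying around where they are.

Things in the scene. Friction and masses are not known exactly. Their poses are not given: they have to be found in the camera images.
- plank: spruce plank lying flat on the table, 120 mm wide (its x), 660 mm long (its y), 25 mm thick, fixed; origin at the centre of its underside, z up; its top face is 25 mm above the table. Its x axis points roughly away from the robot. The four marks are spread 120 mm apart along its middle line (36 mm between neighbouring wheels). A small steel tag clip, 43 mm above the table, stands at its right (-y) end.
- wheel_near: a small natural-rind cheese wheel, 84 mm across and 58 mm high, 0.25 to 0.45 kg, standing flat on the plank, with an upright flank; it slides on the wood under a push of a few newtons; origin at the centre of its underside, z up. Its centre is off the middle line towards the robot, so that it overhangs the plank's near edge by 15 to 30 mm. To be pushed back onto mark_near.
- wheel_far: a small natural-rind cheese wheel, 84 mm across and 58 mm high, 0.25 to 0.45 kg, standing flat on the plank, with an upright flank; it slides on the wood under a push of a few newtons; origin at the centre of its underside, z up. Its centre is off the middle line away from the robot, so that it overhangs the plank's far edge by 15 to 30 mm. To be pushed back onto mark_far.
- mark_near: the round damp print, 84 mm across and flat, that wheel_near left on the plank's top face; origin at its centre, on the top face. It lies on the plank's lengthwise middle line and does not move. Which of the four places along the plank it is varies.
- mark_far: the round damp print, 84 mm across and flat, that wheel_far left on the plank's top face; origin at its centre, on the top face. It lies on the plank's lengthwise middle line and does not move. Which of the four places along the plank it is varies.
- wheel_row1: a small natural-rind cheese wheel, 84 mm across and 58 mm high, 0.25 to 0.45 kg, standing flat on the plank, with an upright flank; it slides on the wood under a push of a few newtons; origin at the centre of its underside, z up. It stands on its place in the row already; leave it.
- wheel_row2: a small natural-rind cheese wheel, 84 mm across and 58 mm high, 0.25 to 0.45 kg, standing flat on the plank, with an upright flank; it slides on the wood under a push of a few newtons; origin at the centre of its underside, z up. It stands on its place in the row already; leave it.
- shaker: stainless salt shaker, 48 mm across, 60 mm high, standing on the plank near its left (+y) end; origin at the centre of its underside. Leave it.
- trier: cheese trier lying on the table between robot and plank: wooden cross handle 90 mm long (its x) and 24 mm thick, steel blade to 167 mm along its y; origin on the table under the handle's middle. Leave it.
- brush: wooden rind brush lying on its bristles between robot and plank, 52 x 150 x 40 mm (its x, y, z); origin at the centre of its underside. Leave it.
- spray: white spray bottle, 74 mm across, 193 mm high with its blue trigger head, standing on the table to the left (+y) of the plank; origin at the centre of its underside. Leave it.
- mould: white perforated mould, an open beaker 102 mm across the rim and 94 mm high, standing on the table to the right (-y) of the plank; origin at the centre of its underside. Leave it.
- logger: white climate logger, 44 x 68 x 80 mm (its x, y, z), standing on the table to the right of the brush; origin at the centre of its underside. Leave it.
Not all that is in view belongs to the job. What is shaped like the wheel_near but blue or yellow is not meant. What is shaped like the wheel_far but blue or red is not meant.

How it is judged (in metres and radians):
At the end, for the whole second after the job is handed in: Both displaced wheels stand upright and at rest flat on the plank, each within 10 mm of the centre of its own mark; the other two wheels are within 8 mm of where they stood (horizontal distance between wheel_near and mark_near below 0.01 m and angle between each of wheel_near, wheel_far's own z axis and vertical below 0.05 rad and z of wheel_near in the frame of plank between 0.022 and 0.028 m and linear speed of each of wheel_near, wheel_far below 0.01 m/s and horizontal distance between wheel_far and mark_far below 0.01 m and z of wheel_far in the frame of plank between 0.022 and 0.028 m and distance of each of wheel_row1, wheel_row2 from where it was at the start of the episode below 0.008 m); the robot touches nothing.
It fails at once if a wheel is lifted more than 8 mm off the plank or tipped by more than 0.2 rad (z of any of wheel_near, wheel_far, wheel_row1, wheel_row2 in the frame of plank above 0.033 m or angle between any of wheel_near, wheel_far, wheel_row1, wheel_row2's own z axis and vertical above 0.2 rad).
It fails at once if a wheel is gripped: taken in between the fingers ((horizontal distance between the grasp point and wheel_near below 0.025 m and height (world z) of the grasp point below 0.09 m) or (horizontal distance between the grasp point and wheel_far below 0.025 m and height (world z) of the grasp point below 0.09 m) or (horizontal distance between the grasp point and wheel_row1 below 0.025 m and height (world z) of the grasp point below 0.09 m) or (horizontal distance between the grasp point and wheel_row2 below 0.025 m and height (world z) of the grasp point below 0.09 m)).
It fails at once if a wheel is pressed with more than 20 N, for its rind is soft (contact force between the fingers and wheel_near above 20 N or contact force between the fingers and wheel_far above 20 N or contact force between the fingers and wheel_row1 above 20 N or contact force between the fingers and wheel_row2 above 20 N).
It fails at once if a wheel is pushed with the arm or the gripper's body instead of the fingers (contact force between the arm and wheel_near above 2 N or contact force between the arm and wheel_far above 2 N or contact force between the arm and wheel_row1 above 2 N or contact force between the arm and wheel_row2 above 2 N).
It fails at once if one of the two wheels in the row is moved by more than 8 mm, or another thing on the plank or table by more than 15 mm (distance of any of wheel_row1, wheel_row2 from where it was at the start of the episode above 0.008 m or distance of any of shaker, trier, brush, spray, mould, logger from where it was at the start of the episode above 0.015 m).
It also fails if it takes over 45 s, if anything falls off the work surface, if the arm or the gripper's body presses on something with over 40 N, if the wrist force passes 120 N, or if a joint passes its speed limit or range.

## Working session

There is one attempt and no reset: what is moved stays moved. The work goes in short steps, Python scripts to look and compute and a tool call to move; the robot and the scene stay as the last step left them, time stands still between calls to the robot, and variables do not carry over. Pictures are saved under pics/ and viewed, at most 10 in all, crops included, and the job is handed in when it is done.

Besides the shell and the picture viewer there is one more tool, called as name(argument=value, ...) on one line, values as JSON. carry_out: Moves the arm, as the interface text tells. Its arguments: {"type":"object","properties":{"targets":{"type":"array","items":{"type":"array","items":{"type":"number"}}},"grip_force":{"type":"number"}},"required":["targets"]}

```bash
mkdir -p pics; python3 - <<'E'
from station import *
import cv2,numpy as np
print(observe())
for n in("top","side"):
    p,d=camera(n); cv2.imwrite(f"pics/{n}0.png",p[:,:,::-1]); np.savez(f"{n}0.npz",p=p,d=d); print(n,camera_params(n))
E
```

```text
{'time': 0.0, 'joint_positions': array([ 1.08971052e+00,  3.79444406e-01,  1.73478181e+00,  1.73642639e-05,
        1.02847400e+00, -3.33015014e-02]), 'dq': array([-1.45052562e-03,  7.05880857e-05, -5.70893017e-04,  1.57948547e-03,
       -1.45573417e-03, -8.24395169e-05]), 'joint_efforts': array([-8.41579149e-04, -7.63710666e+01, -4.34373951e+01,  6.50328398e-02,
        4.23395529e-02, -7.32977651e-05]), 'tcp_pos': array([302.89801708, 630.6342663 , 213.26267535]), 'orientation': array([-6.97464098e-01, -3.06288835e+00,  1.67642883e-03]), 'force': array([ 0.16027669,  0.36356563, -0.12059178]), 'wrist_torque': array([ 0.0384181 , -0.03123536, -0.0253496 ]), 'grip_force': 0.0, 'width': 0.9985030362162299}
top {'vertical_fov': 47.027776325687576, 'cx': 316.9516965045443, 'cy': 240.02448003167754, 'origin': array([ 466.5429695 ,   37.20325461, 1361.99317534]), 'attitude': array([-2.17927299,  2.2279549 , -0.08790078])}
side {'vertical_fov': 46.11804821643009, 'cx': 322.01617680641124, 'cy': 245.08523618043125, 'origin': array([-195.88374075, -745.71198092,  970.63862977]), 'attitude': array([-2.17412751,  0.83522177, -0.39468953])}
```

View pics/top0.png

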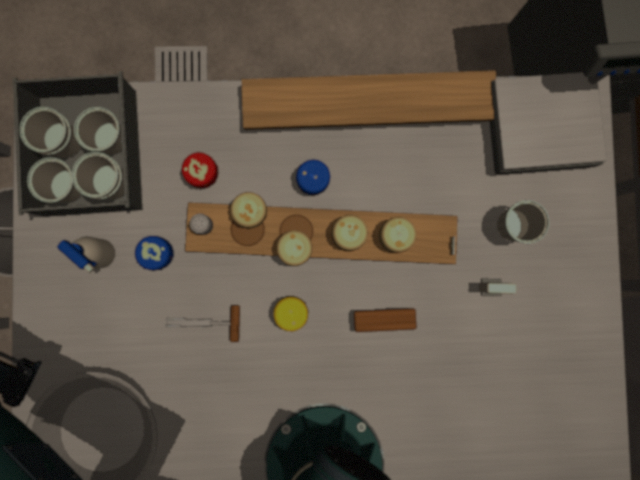

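View pics/side0.png

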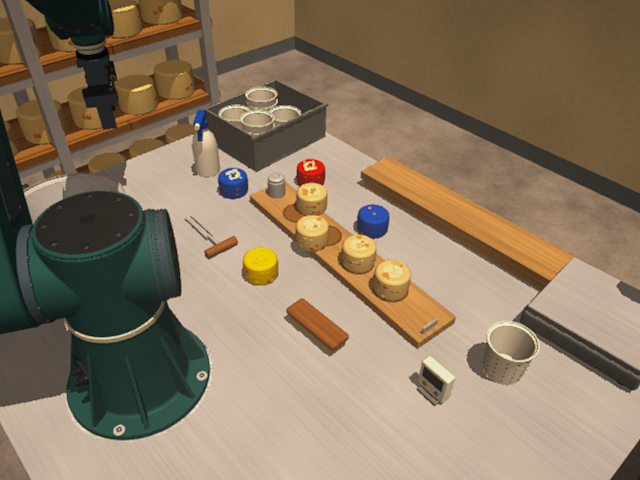

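The top view shows the natural-rind wheels on the plank: wheel_far at (248,210), wheel_near at (294,248), and the row wheels at (350,233) and (398,235). The marks are at about (248,230) and (297,228). The lookalikes I'm rejecting are red (199,170), blue (313,177), blue (153,253) and yellow (291,314). The side view agrees: wheel_far at (312,197), wheel_near at (312,232).

```bash
cat >h.py <<'E'
from station import *
import cv2,numpy as np
from scipy.spatial.transform import Rotation as R
def world(n,d):
    c=camera_params(n); f=240/np.tan(np.radians(c["vertical_fov"]/2))
    v,u=np.mgrid[:480,:640]
    P=np.stack([(u-c["cx"])/f*d,(v-c["cy"])/f*d,d],-1)
    return P@R.from_rotvec(c["attitude"]).as_matrix().T+c["origin"]
def blobs(n,d,lo,hi,amin=60,box=(150,480,130,290)):
    W=world(n,d); z=W[...,2]; m=((z>lo)&(z<hi)&(d>0)).astype(np.uint8)
    k,l,s,c=cv2.connectedComponentsWithStats(m)
    for i in range(1,k):
        if s[i,4]>=amin and box[0]<c[i][0]<box[1] and box[2]<c[i][1]<box[3]:
            q=W[l==i]; ct,r=cv2.minEnclosingCircle(q[:,:2].astype(np.float32))
            print(n,c[i].round(1),"n",s[i,4],"mean",q.mean(0).round(1),"circ",np.round(ct,1),round(r,1))
    return W,m
E
python3 - <<'E'
from h import *
a=np.load("top0.npz"); p,d=a["p"],a["d"]
W,m=blobs("top",d,70,100)
z=W[...,2]
pl=((z>15)&(z<34)).astype(np.uint8); k,l,s,c=cv2.connectedComponentsWithStats(pl)
for i in range(1,k):
    if s[i,4]>2000 and 180<c[i][0]<460 and 190<c[i][1]<270:
        q=W[l==i]; print(s[i],q[:,2].mean(),cv2.minAreaRect(q[:,:2].astype(np.float32)))
for (u,v) in[(238,236),(262,232),(297,224),(284,222),(308,222),(420,222)]: print(u,v,W[v,u].round(1),p[v,u])
cv2.imwrite("pics/c1.png",cv2.resize(p[185:275,180:300+165,::-1],None,fx=4,fy=4,interpolation=cv2.INTER_CUBIC))
E
```

```text
top [247.6 209.7] n 975 mean [613.  166.5  82.5] circ [613.7 167.2] 41.3
top [199.  223.6] n 327 mean [582.7 279.1  83. ] circ [583.1 280.5] 24.1
top [349.1 232.6] n 977 mean [554.6 -68.3  82.5] circ [555.6 -68.8] 41.5
top [397.5 234.5] n 973 mean [ 547.7 -181.3   82.5] circ [ 548.6 -182.5] 41.8
top [293.6 248.3] n 982 mean [520.9  61.5  82.5] circ [521.   61.7] 41.6
[ 185  203  272   62 9286] 25.51390589291717 ((558.304443359375, -5.540557861328125), (660.31005859375, 120.58560180664062), 85.99742889404297)
238 236 [556.  196.5  24.8] [100  68  40]
262 232 [564.3 138.2  26.6] [93 63 35]
297 224 [582.4  53.1  21.9] [102  70  39]
284 222 [587.1  84.4  30.8] [99 68 42]
308 222 [585.9  26.3  30.7] [97 67 38]
420 222 [ 580.4 -246.2   30.1] [134  97  61]
```

View pics/c1.png

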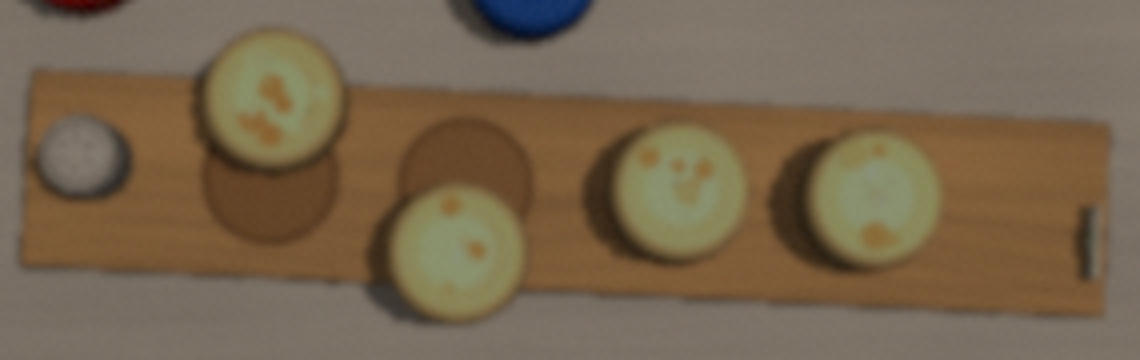

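The crop confirms the choice: two natural-rind wheels overhang, wheel_far at px (248,210) and wheel_near at (294,248). Each partly covers a dark mark, at about px (247,229) and (296,231). Next I'll fit the marks.

```bash
python3 - <<'E'
from h import *
from scipy.optimize import minimize
a=np.load("top0.npz"); p,d=a["p"].astype(float),a["d"]
c=camera_params("top"); f=240/np.tan(np.radians(c["vertical_fov"]/2)); v,u=np.mgrid[:480,:640]
ray=np.stack([(u-c["cx"])/f,(v-c["cy"])/f,np.ones_like(d)],-1)@R.from_rotvec(c["attitude"]).as_matrix().T
X=c["origin"]+ray*((25-c["origin"][2])/ray[...,2])[...,None]
z=world("top",d)[...,2]; z=cv2.dilate(z.astype(np.float32),np.ones((7,7)))
g=p[...,0]
ang=np.radians(86-0.0026*0); e=np.array([np.cos(np.radians(86)),np.sin(np.radians(86))]); n=np.array([e[1],-e[0]]); o=np.array([558.3,-5.5])
S=(X[...,:2]-o)@e; N=(X[...,:2]-o)@n
for s0,(wx,wy) in((180,(613.2,166.8)),(60,(521,61.6))):
    m=(abs(S-s0)<70)&(abs(N)<52)&(z<36)
    q=X[m][:,:2]; val=g[m]
    def cost(t):
        r=np.hypot(*(q-t[:2]).T); w=1/(1+np.exp((r-42)/1.5)); A=np.stack([w,np.ones_like(w)],1)
        return np.abs(val-A@np.linalg.lstsq(A,val,rcond=None)[0]).mean()
    x0=o+s0*e
    r=minimize(cost,x0,method="Nelder-Mead"); 
    print("exp",x0,"fit",r.x,r.fun,"SN",(r.x-o)@e,(r.x-o)@n,"wheel SN",(np.array([wx,wy])-o)@e,(np.array([wx,wy])-o)@n)
for w in((555,-68.5),(548.1,-182)): print((np.array(w)-o)@e,(np.array(w)-o)@n)
E
```

```text
exp [570.85616527 174.06152905] fit [570.6177469  173.86786404] 3.7838323906212192 SN 179.79017552984953 -0.22432820621724398 wheel SN 175.7099162683202 42.74722593315166
exp [562.48538842  54.35384302] fit [567.62217009  55.95212862] 3.914013236349418 SN 61.95271603250203 5.012777956233539 wheel SN 64.33463130177833 -41.8897984629222
-63.07673152972453 1.1026964800225154
-176.78157090304904 2.136864303187965
```

carry_out(targets=[[0,0,0,4.5,0,0,0.126],[0,0,0,4.5,0,0,0.126],[0,2.33,-2.92,0,0,0,0.125],[0,2.33,-2.92,0,0,0,0],[0,2.33,-2.92,0,0,0,0],[0,2.33,-2.92,0,0,0,0],[0,2.33,-2.92,0,0,0,0],[0,2.33,-2.92,0,0,0,0],[0,2.33,-2.92,0,0,0,0],[0,2.33,-2.92,0,0,0,0],[0,2.33,-2.92,0,0,0,0],[0,2.33,-2.92,0,0,0,0],[0,2.33,-2.92,0,0,0,0],[0,2.33,-2.92,0,0,0,0],[0,2.33,-2.92,0,0,0,0],[0,2.33,-2.92,0,0,0,0],[0,2.33,-2.92,0,0,0,0],[0,2.33,-2.92,0,0,0,0],[0,0,0,0,0,0,0]])

```text
time: 2.48
tcp_pos: [676.8, 162.0, 303.3]
orientation: [-0.115, -3.139, 0.001]
force: [0.3, 0.7, -0.3]
width: 0.502
grip_force: 0.0
```

```bash
python3 - <<'E'
from h import *
a=np.load("side0.npz"); blobs("side",a["d"],78,90,amin=100,box=(230,470,150,310))
s=observe(); print(s["time"],s["tcp_pos"],R.from_rotvec(s["orientation"]).as_matrix().round(3),s["width"],s["joint_positions"])
E
```

```text
side [276.2 177.4] n 123 mean [582.4 273.   83.4] circ [584.2 275.9] 24.0
side [311.8 192. ] n 431 mean [612.1 159.7  82.4] circ [612.5 161.2] 41.6
side [312.2 225.7] n 522 mean [519.7  54.4  82.3] circ [520.6  56.9] 42.3
side [359.4 245.9] n 587 mean [553.8 -75.8  82.4] circ [555.2 -75. ] 41.5
side [392.9 272.5] n 692 mean [ 546.1 -189.9   82.5] circ [ 548.3 -187.9] 41.7
2.475 [676.75801785 161.9891772  303.33816074] [[-0.997  0.073 -0.001]
 [ 0.073  0.997 -0.   ]
 [ 0.001 -0.    -1.   ]] 0.502210820332443 [ 2.01536129e-01  2.87224424e-01  1.68530213e+00 -2.39308204e-04
  1.16974829e+00 -1.29619515e+00]
```

carry_out(targets=[[0,0,-0.1,-3.3,0,0,0],[0,0,0,-3.3,0,0,0],[0,0,0,-3.3,0,0,0],[0,0,0,-3.3,0,0,0],[0,0,0,-3.3,0,0,0],[0,0,0,-3.3,0,0,0],[0,0,0,-3.3,0,0,0],[0,0,0,-3.2,0,0,0],[0,0,0,0,0,0,0]])

```text
time: 3.6
tcp_pos: [673.7, 163.0, 38.7]
orientation: [-0.11, -3.135, 0.002]
force: [-0.5, -0.3, 0.4]
width: 0.502
grip_force: 0.0
```

```bash
python3 - <<'E'
from h import *
p,d=camera("top"); blobs("top",d,70,100)
p,d=camera("side"); cv2.imwrite("pics/s1.png",cv2.resize(p[100:320,200:460,::-1],None,fx=2.5,fy=2.5))
E
```

```text
top [196.1 223. ] n 215 mean [584.1 285.7  84.1] circ [583.9 283.1] 23.3
top [349.1 232.6] n 974 mean [554.6 -68.4  82.5] circ [555.7 -69.2] 41.7
top [397.5 234.6] n 972 mean [ 547.6 -181.3   82.4] circ [ 547.7 -182.5] 41.8
top [300.  246.6] n 553 mean [524.5  46.6  82.5] circ [521.7  60.6] 40.7
```

View pics/s1.png

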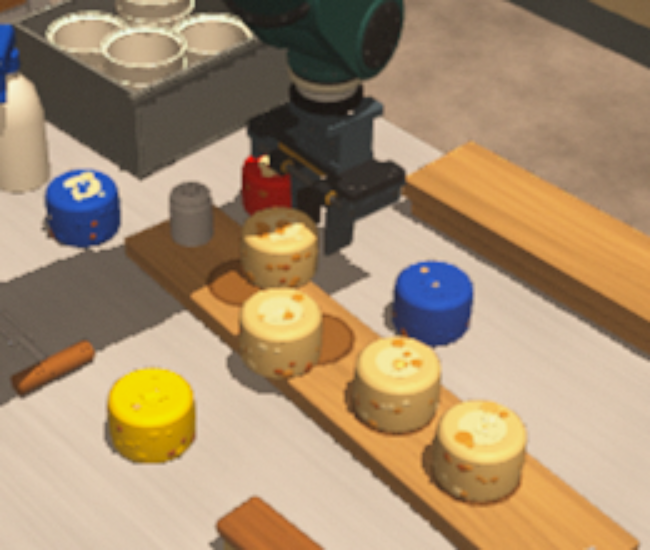

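The side view shows the fingers behind wheel_far (crop px (280,245)) without touching it. I'll push gently and check partway.

carry_out(targets=[[0,-0.4,0.04,0,0,0,0],[0,-0.4,0.04,0,0,0,0],[0,-0.4,0.04,0,0,0,0],[0,-0.4,0.04,0,0,0,0],[0,-0.4,0.04,0,0,0,0],[0,-0.4,0.04,0,0,0,0],[0,-0.4,0.04,0,0,0,0],[0,-0.4,0.04,0,0,0,0],[0,0,0,0,0,0,0]])

```text
time: 4.82
tcp_pos: [643.6, 166.1, 41.0]
orientation: [-0.111, -3.139, -0.0]
force: [3.0, 1.0, 2.9]
width: 0.498
grip_force: 1.9
```

```bash
python3 - <<'E'
from h import *
print(observe()["tcp_pos"])
for n,b in(("top",(150,480,130,290)),("side",(230,470,150,310))):
    p,d=camera(n); blobs(n,d,78,90,amin=50,box=b)
E
```

```text
[643.61415782 166.09973762  40.97677184]
top [196.8 223.5] n 211 mean [583.  284.   84.8] circ [583.8 281.6] 21.5
top [349.5 232.4] n 892 mean [554.9 -69.3  83. ] circ [555.  -68.9] 40.9
top [397.9 234.4] n 894 mean [ 547.9 -182.1   83.1] circ [ 547.9 -182.2] 40.9
top [297. 247.] n 675 mean [523.7  53.5  83.1] circ [521.4  60.4] 40.4
side [276.1 177.7] n 128 mean [581.8 272.8  83. ] circ [583.1 274.8] 22.3
side [305.8 194. ] n 481 mean [594.1 163.5  82.6] circ [601.9 166.2] 52.5
side [312.3 225.7] n 526 mean [519.9  54.3  82.3] circ [519.7  55.8] 42.4
side [359.3 246. ] n 587 mean [553.3 -76.1  82.4] circ [553.6 -72.8] 42.5
side [392.7 272.4] n 677 mean [ 546.  -189.4   82.6] circ [ 548.1 -187.5] 41.8
```

carry_out(targets=[[0,-0.4,0.04,0,0,0,0],[0,-0.4,0.04,0,0,0,0],[0,-0.4,0.04,0,0,0,0],[0,-0.4,0.04,0,0,0,0],[0,0,0,0,0,0,0],[0,1,-0.07,0,0,0,0],[0,2,-0.14,0,0,0,0],[0,0,0,3.7,0,0,0],[0,0,0,3.7,0,0,0],[0,0,0,3.7,0,0,0],[0,-3,-1.4,0,0,0,0],[0,-3,-1.4,0,0,0,0],[0,-3,-1.4,0,0,0,0],[0,-3,-1.4,0,0,0,0],[0,-3,-1.4,0,0,0,0],[0,-3,-1.4,0,0,0,0],[0,-2,-1.4,0,0,0,0],[0,0,0,0,0,0,0]])

```text
time: 7.18
tcp_pos: [457.2, 66.9, 151.9]
orientation: [-0.113, -3.139, 0.0]
force: [0.5, 0.6, 0.0]
width: 0.496
grip_force: 0.0
```

```bash
python3 - <<'E'
from h import *
print(observe()["tcp_pos"])
for n,b in(("top",(150,480,130,290)),("side",(230,470,150,310))):
    p,d=camera(n); blobs(n,d,70 if n=="top" else 78,90,amin=50,box=b)
E
```

```text
[457.19346834  66.94129589 151.88427298]
top [245.7 226.1] n 986 mean [574.7 171.4  82.5] circ [575.4 171.7] 41.9
top [199.  223.6] n 320 mean [582.8 279.2  82.9] circ [583.2 280.6] 23.9
top [349.1 232.5] n 964 mean [554.8 -68.3  82.5] circ [555.7 -68.7] 41.7
top [397.5 234.6] n 973 mean [ 547.6 -181.3   82.5] circ [ 548.2 -182.7] 41.6
top [292.8 242.6] n 605 mean [534.1  63.1  82.8] circ [523.1  61.9] 41.0
side [312.1 225.8] n 528 mean [519.1  53.9  82.5] circ [521.4  54. ] 42.0
side [359.3 245.9] n 587 mean [553.5 -75.8  82.3] circ [554.6 -74.3] 41.3
side [392.7 272.4] n 691 mean [ 546.  -189.4   82.4] circ [ 547.6 -188.7] 40.7
```

carry_out(targets=[[0,0,0,-2.8,0,0,0],[0,0,0,-2.8,0,0,0],[0,0,0,-2.8,0,0,0],[0,0,0,-2.8,0,0,0],[0,0,0,0,0,0,0],[0,0.4,-0.06,0,0,0,0],[0,0.4,-0.06,0,0,0,0],[0,0.4,-0.06,0,0,0,0],[0,0.4,-0.06,0,0,0,0],[0,0.4,-0.06,0,0,0,0],[0,0.4,-0.06,0,0,0,0],[0,0.4,-0.06,0,0,0,0],[0,0.4,-0.06,0,0,0,0],[0,0.4,-0.06,0,0,0,0],[0,0.4,-0.06,0,0,0,0],[0,0.4,-0.06,0,0,0,0],[0,0.4,-0.06,0,0,0,0],[0,0,0,0,0,0,0]])

```text
time: 9.52
tcp_pos: [506.6, 60.2, 40.0]
orientation: [0.111, 3.139, 0.0]
force: [-0.3, -0.5, 0.8]
width: 0.499
grip_force: 0.1
```

carry_out(targets=[[0,0.3,-0.04,0,0,0,0],[0,0.3,-0.04,0,0,0,0],[0,0,0,0,0,0,0],[0,-1,0.07,0,0,0,0],[0,-1.8,0.13,0,0,0,0],[0,0,0,3.7,0,0,0],[0,0,0,3.7,0,0,0],[0,0,0,3.7,0,0,0],[0,2.8,1.8,0,0,0,0],[0,2.8,1.8,0,0,0,0],[0,2.8,1.8,0,0,0,0],[0,2.8,1.8,0,0,0,0],[0,2.8,1.8,0,0,0,0],[0,2.8,1.8,0,0,0,0],[0,0,0,0,0,0,0]])

```text
time: 11.4
tcp_pos: [652.1, 170.4, 150.6]
orientation: [0.11, 3.139, 0.0]
force: [-0.7, -0.1, 1.2]
width: 0.495
grip_force: 0.0
```

```bash
python3 - <<'E'
from h import *
print(observe()["tcp_pos"])
for n,b in(("top",(150,480,130,290)),("side",(230,470,150,310))):
    p,d=camera(n); blobs(n,d,70 if n=="top" else 78,90,amin=50,box=b)
E
```

```text
[652.07520652 170.43434198 150.60415114]
top [295.1 230.4] n 971 mean [562.3  57.1  82.8] circ [562.7  57.4] 41.4
top [349.  232.6] n 969 mean [554.7 -68.2  82.4] circ [555.1 -69.1] 41.8
top [397.4 234.5] n 967 mean [ 547.7 -181.2   82.5] circ [ 548.3 -182.8] 41.7
side [276.2 177.6] n 128 mean [582.1 272.6  83.2] circ [583.9 276.1] 25.2
side [299.7 196.9] n 441 mean [573.7 164.4  82.5] circ [574.  167.9] 43.5
side [325.6 219.5] n 502 mean [561.   50.2  82.2] circ [561.6  52.4] 42.2
side [359.1 246. ] n 589 mean [552.8 -76.   82.6] circ [553.7 -73.9] 41.7
side [392.9 272.5] n 687 mean [ 546.1 -189.8   82.6] circ [ 546.8 -188.3] 41.6
```

carry_out(targets=[[0,0,0,-2.8,0,0,0],[0,0,0,-2.8,0,0,0],[0,0,0,-2.8,0,0,0],[0,0,0,-2.7,0,0,0],[0,0,0,0,0,0,0],[0,-0.6,0,0,0,0,0],[0,-0.6,0,0,0,0,0],[0,-0.6,0.05,0,0,0,0],[0,-0.4,0,0,0,0,0],[0,-0.4,0,0,0,0,0],[0,-0.4,0,0,0,0,0],[0,0,0,0,0,0,0]])

```text
time: 13.0
tcp_pos: [621.8, 170.0, 40.0]
orientation: [0.111, 3.14, -0.0]
force: [1.0, -0.4, 0.2]
width: 0.5
grip_force: 0.5
```

carry_out(targets=[[0,1,-0.07,0,0,0,0],[0,2,-0.14,0,0,0,0],[0,0,0,4,0,0,0],[0,0,0,4,0,0,0],[0,0,0,4,0,0,0],[0,0,0,4,0,0,0],[0,0,0,4,0,0,0],[0,0,0,4,0,0,0],[0,-3.5,4,0,0,0,0],[0,-3.5,4,0,0,0,0],[0,-3.5,4,0,0,0,0],[0,-3.5,4,0,0,0,0],[0,-3.5,4,0,0,0,0],[0,-3.5,4,0,0,0,0],[0,-3.5,4,0,0,0,0],[0,-3.5,4,0,0,0,0],[0,0,0,0,0,0,0]])

```text
time: 15.12
tcp_pos: [370.2, 490.1, 279.9]
orientation: [-0.106, -3.139, -0.0]
force: [0.7, -0.4, 0.2]
width: 0.501
grip_force: 0.0
```

```bash
python3 - <<'E'
from h import *
p,d=camera("top"); W,m=blobs("top",d,70,90,amin=50)
cv2.imwrite("pics/c2.png",cv2.resize(p[185:275,180:345,::-1],None,fx=4.5,fy=4.5,interpolation=cv2.INTER_CUBIC))
E
```

```text
top [245.  228.5] n 986 mean [569.2 173.2  82.7] circ [570.1 173.8] 41.6
top [295.1 230.4] n 976 mean [562.2  57.1  82.6] circ [562.7  56.9] 41.4
top [199.2 223.8] n 316 mean [582.3 278.9  82.6] circ [582.8 280. ] 23.7
top [349.1 232.7] n 967 mean [554.4 -68.3  82.5] circ [555.4 -69.1] 41.6
top [397.5 234.6] n 973 mean [ 547.6 -181.3   82.5] circ [ 548.3 -182.6] 41.7
```

View pics/c2.png

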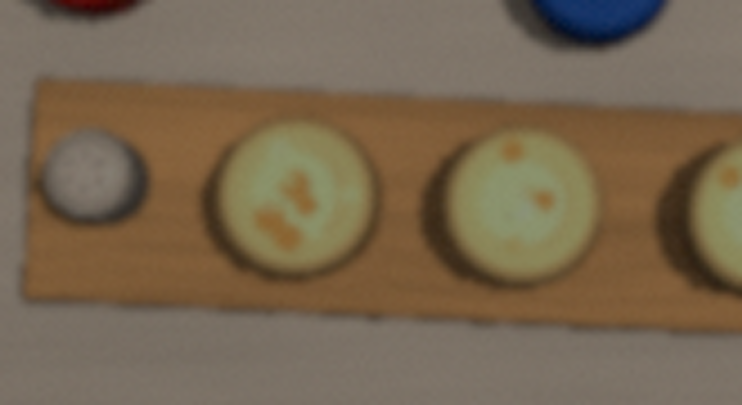

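The crop shows both wheels covering their marks, in line with the row (px (245,228) and (295,230)). I estimate each is within about 5 mm, so I'm handing in.

```bash
python3 -c "
from station import *
print(close_job())"
```

```text
the job is handed in; nothing more can be done
None
```

I pushed both displaced wheels back onto their marks, each about 5 mm or less off centre by the last top-camera measurement. The other two wheels had not moved measurably, and the job is handed in; no verdict came back.

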